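# Open the microscope lamp box and set its release lever

### The arm

A 6-joint arm with a two-finger parallel gripper is mounted at the origin on the work surface. World frame = base frame: x ahead of the robot, y to its left, z up, the work surface at z = 0. Lengths are in m, angles in rad, forces in N, time in s.
With the tool pointing down it reaches from about 0.325 to 0.775 m from the base axis. Payload 5.5 kg.
Tool frame: the origin (TCP) lies between the finger pads; the fingertips stand 8 mm ahead of it and the grasp point (between the pads) lies 11 mm behind it (tcp_to_tips is the distance from the TCP to the fingertips, in m); z points along the fingers, y is the line along which they close (so a half turn about z gives the same grasp; the last joint's range is limited). The gripper opens to 88 mm and grips with 3 to 60 N. Pads are 20 mm wide; open, the fingers measure 115 mm over their backs; the gripper's body (75 mm by 178 mm) begins 61 mm behind the grasp point.
Start: joints at [1.133, 0.091, 1.231, -0, 1.82, -0.057], TCP at [0.223, 0.557, 0.231] pointing down, gripper open.
Joint ranges: [-2.87, 2.87], [-0.86, 2.18], [0.17, 2.46], [-1.51, 4.65], [0.06, 2.69], [-2.65, 2.65]. Speed limits (rad/s): [2.57, 2.57, 3.01, 3.14, 3.14, 3.14].

### API

Orientations are given as a unit quaternion [w, x, y, z].
In Python, from bench import * gives the robot as it stands. Calls block until the motion is done:
- move_to(position, orientation): joint-space move of the TCP to a pose.
- move_l(position, speed=0.15, orientation=None): straight line of the TCP; orientation=None keeps the orientation; speed is the mean speed in m/s.
- movej(angles): joint-space move.
- gripper_open() and close(): open the fingers fully, or close them until they stop; the grip force is fixed at half the most.
- hold(seconds).
- inverse_kinematics(position, orientation): joint angles nearest the present ones, or None.
- state(): the state.
- get_image(name): name is "side" or "top"; returns a dict with "frame" (400x640x3 uint8, blue, green, red), "depth" (400x640 float32, m along the optical axis (not along the pixel's ray), 0 where there is no reading), "camera_matrix" (3x3 intrinsics, pixels), "view" (4x4, takes a point from world to camera coordinates). Camera axes: x right, y up, looking along -z (the intrinsics and any distortion apply to the point x, -y, -z); pixel columns grow to the right and rows downward; lengths in m; the calibration is good to about 2 mm. A picture is of the moment at which its call begins.
A pose or a line that the arm cannot do raises IKError and nothing moves.
- job_done(): hands the job in; it is judged then, once.
The state is a dict: "time": time; "joint_pos": joint angles; "dq": joint speeds; "joint_torque": joint torques, N m; "ee_pos": TCP position; "ee_rot": TCP orientation; "ft_force": force on the tool from outside, world axes, zero at the start; "moment": the same for the moment, N m; "finger_gap": finger opening in m; "finger_force": force on a finger pad.
Only numpy, scipy, OpenCV 4.12 (cv2) and the standard library are available. Lean on these libraries where they do the work, as an engineer would, in place of code of your own. Each camera call takes 0.05 s, during which the arm holds its last target. There are 200 camera calls.

### The job

Take the wooden-handled spatula from its rest in the white tray and lever up the snapped-down blue cover of the microscope's lamp box with its blade, then with the blade swing the cover back until it stands open upright or further by itself; the gripper and arm must never touch the cover. Then press the red lamp-release lever inside the box down until it clicks and stays down. The spatula must end up put down gently, not dropped, back in the white tray (flat or on its rest), with the beaker, bottle and jar left alone.

Things in the scene. Friction and masses are not known exactly. Their poses are not given: they have to be found in the camera images.
- lampbox: Cream microscope lamp box, fixed to the bench, 120 (x) x 130 (y) x 90 mm high, open on top under its blue cover. Origin: centre of the underside; x axis points from the front (notch side) to the back (hinge side), z up. Walls 5 mm; inner floor 32 mm above the bench. Outer front face at x = -60 mm. The fixed microscope, 0.4 m tall, stands well left of the work, around y = 0.6 m.
- notch (a point): Middle of the outer front edge of the notch floor, at (-60, 0, 82) mm in the lamp box frame, axes as the box. The 90 mm high front wall is lowered here to 82 mm over a width of 54 mm: under the shut cover this leaves a slot 54 mm wide, 8 mm high, open to the inside. The edge serves to lever a blade on.
- cover (a joint): Angle of the blue cover about its hinge: 0 shut, 1.57 upright, stop at 1.9 rad. A snap catch holds it shut: about 0.75 N m about the hinge starts it, and the catch lets go at about 0.08 rad. Beyond that the stiff hinge (friction 0.06 N m, cover 70 g) holds the cover wherever it is left.
- cover_lip (a point): Middle of the cover's lower front edge. The blue cover is a flat plate 123 (x) x 130 (y) x 4 mm; shut, its underside lies 90 mm above the bench and its lip stands 8 mm out in front of the box's front wall. The point moves and turns with the cover (axes as the lamp box when shut).
- cover_hinge (a point): Middle of the cover's hinge line, which runs along the lamp box's y axis at (55, 0, 92) mm in the lamp box frame, in mid-thickness of the cover.
- lever (a joint): Angle of the red lever inside the lamp box: 0 up (sprung), grows as it is pressed down, stop at 0.32 rad. Pressed all the way (about 6 N on the pad) it clicks past a detent, which holds it at about 0.24 rad when let go. Pressed less, it springs back.
- lever_pad (a point): Middle of the upward face of the lever's pad, 26 (x) x 28 (y) x 5 mm; turns with the lever. Lever up: at about (-11, 0, 71) mm in the lamp box frame; at the stop: (-15, 0, 53) mm. Lever hinge at (45, 0, 50) mm. 35 mm or more free round the pad inside the open box, but for a low steel detent block (top 62 mm high) at y = 31 to 41 mm.
- spatula: Loose spatula, 195 mm long, 70 g. Origin where blade and handle meet, on the centre line; x points to the blade tip, z is its upper side. Wooden handle x = -110 to 0 mm, 14 mm wide (y), 16 mm thick; steel blade x = 0 to 85 mm, 18 wide, 2.5 thick, level with the handle's middle. Centre of mass near x = -15 mm. Starts on the rest, blade pointing along the tray's x and 25 degrees (0.436 rad) down.
- spatula_tip (a point): Middle of the blade's tip edge, 85 mm along x from the spatula's origin. On the rest it is about 10 mm above the bench.
- spatula_grip (a point): Handle centre line, 40 mm behind the spatula's origin: a good place to hold it. The rest's two saddles carry the blade at x = 2 to 14 mm and the handle at x = -104 to -92 mm, so the handle between them is free; their cheeks reach 13 mm to either side and 8 mm above the seat.
- tray: White tray, fixed, 240 (x) x 150 (y) mm, walls 4 mm thick and 22 mm high, floor 4 mm thick. Origin: centre of the underside. The grey rest for the spatula stands in it along the line y = +36 mm, x = -80 to 35 mm, 26 mm wide, up to 0.1 m high at its -x end; the -y half of the tray is empty.
- beaker: Clear empty beaker, diameter 56 mm, 72 mm high, loose; origin at the centre of its underside. Stands beside the lamp box. Leave alone.
- bottle: Amber bottle, diameter 44 mm, 100 mm high, loose; origin at the centre of its underside. Stands beside the lamp box. Leave alone.
- jar: Low specimen jar with green cap, diameter 52 mm, 55 mm high, loose; origin at the centre of its underside. Stands on the robot's side, between tray and lamp box. Leave alone.
Things that resemble listed ones, but are neither listed nor needed, are in the scene too. Of the things shaped like the spatula, the wooden one is meant. What is shaped like the lampbox but turquoise is not meant.

How it is judged:
On the way, in this order (a step that is already met when the one before it is completed fails the run):
1. the cover is sprung from its catch by the spatula's blade (value of joint cover between 0.06 and 1 rad and contact force between spatula and cover above 0.2 N), for 0.05 s.
2. the cover stands open, upright or further (value of joint cover above 1.48 rad), for 0.2 s.
3. the lever is held down by its detent, with nothing pressing it (value of joint lever above 0.215 rad and contact force between each of the arm, the fingers, spatula and lever below 0.1 N), for 0.2 s.
At the end, for the whole second after the job is handed in: Cover stands open by itself at 1.48 rad or more; lever held down by its detent (0.215 rad or more); spatula released and still in the tray (origin and grip point inside its outline, origin under 70 mm high); beaker, bottle and jar upright within 20 mm of their starts (value of joint cover above 1.48 rad and value of joint lever above 0.215 rad and x of spatula_grip in the frame of tray between -0.12 and 0.12 m and x of spatula in the frame of tray between -0.12 and 0.12 m and y of spatula in the frame of tray between -0.075 and 0.075 m and z of spatula in the frame of tray below 0.07 m and contact force between spatula and tray above 0.1 N and linear speed of spatula below 0.02 m/s and angle between each of beaker, bottle, jar's own z axis and vertical below 0.15 rad); the robot touches nothing.
It fails at once if the gripper or the arm touches the cover (contact force between any of the fingers, the arm and cover above 0.5 N).
It fails at once if the spatula is dropped (falls faster than 0.7 m/s out of the gripper) (contact force between the fingers and spatula below 0.05 N and linear speed of spatula above 0.7 m/s).
It fails at once if beaker, bottle or jar is moved more than 20 mm or tipped (distance of any of beaker, bottle, jar from where it was at the start of the episode above 0.02 m or angle between any of beaker, bottle, jar's own z axis and vertical above 0.35 rad).
It also fails if it takes over 72 s, if anything falls off the work surface, if the arm or the gripper's body presses on something with over 40 N, if the wrist force passes 120 N, or if a joint passes its speed limit or range.

## Working session

There is one attempt and no reset: what is moved stays moved. The work goes in short steps, each a Python script; the robot and the scene stay as the last script left them, time stands still between calls to the robot, and variables do not carry over. Pictures are saved under pics/ and viewed, at most 10 in all, crops included, and the job is handed in when it is done.

```bash
mkdir -p pics; ls; python3 - <<'E'
from bench import *
import cv2,numpy as np
for n in ("side","top"):
    d=get_image(n); cv2.imwrite(f"pics/{n}0.png",d["frame"]); np.savez(f"{n}0.npz",**{k:d[k] for k in("frame","depth","camera_matrix","view")})
    print(n,d["camera_matrix"].round(1).tolist(),d["view"].round(4).tolist(),[k for k in d])
print(state())
E
```

```text
pics
side [[394.3, 0.0, 315.8], [0.0, 394.3, 205.4], [0.0, 0.0, 1.0]] [[0.9513, -0.3081, 0.0029, -0.5635], [0.1674, 0.5249, 0.8345, -0.1645], [-0.2587, -0.7934, 0.551, -1.0327], [0.0, 0.0, 0.0, 1.0]] ['frame', 'depth', 'camera_matrix', 'view']
top [[486.8, 0.0, 317.5], [0.0, 486.8, 195.9], [0.0, 0.0, 1.0]] [[0.0165, -0.9999, 0.0023, -0.0477], [0.9973, 0.0166, 0.071, -0.6034], [-0.0711, 0.0011, 0.9975, -1.3943], [0.0, 0.0, 0.0, 1.0]] ['frame', 'depth', 'camera_matrix', 'view']
{'time': 0.1, 'joint_pos': array([ 1.13327409e+00,  9.17780857e-02,  1.23172965e+00,  8.96160010e-07,
        1.81974519e+00, -5.66950617e-02]), 'dq': array([ 5.50401622e-04,  3.60834884e-05, -3.88978583e-03,  1.28928460e-03,
        2.51036801e-03,  1.70620441e-03]), 'joint_torque': array([ 1.76478767e-03, -4.47861779e+01, -4.07567096e+01,  6.99597155e-02,
        2.85677088e-02, -9.72709699e-05]), 'ee_pos': array([0.22291638, 0.55681121, 0.22964342]), 'ee_rot': array([-2.03473804e-04,  1.89264851e-01,  9.81925724e-01, -8.04813927e-04]), 'ft_force': array([-0.24552506,  0.37577429, -1.31064211]), 'moment': array([-0.05461061,  0.01183096,  0.05561871]), 'finger_force': 0.0, 'finger_gap': 0.08777524848399136}
```

View pics/top0.png

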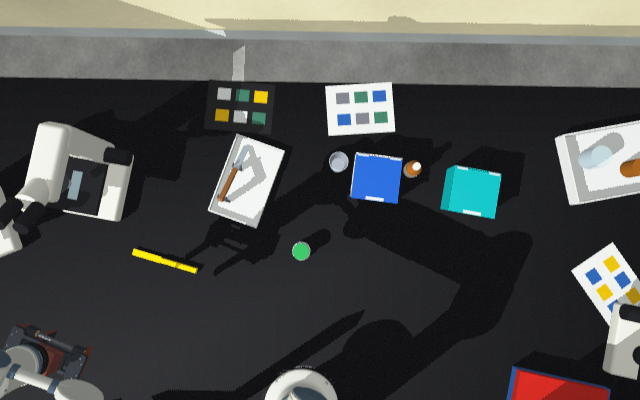

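View pics/side0.png

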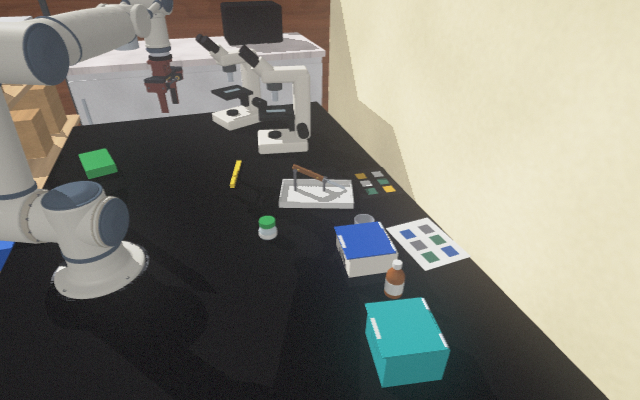

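```bash
cat > vis.py <<'E'
import numpy as np,cv2
def load(n): 
    d=np.load(n+".npz"); return {k:d[k] for k in d}
def cast(d,uv,z):
    """pixels -> world on plane z"""
    K,V=d["camera_matrix"],d["view"]; uv=np.atleast_2d(uv).astype(float)
    r=np.c_[(uv[:,0]-K[0,2])/K[0,0],-(uv[:,1]-K[1,2])/K[1,1],-np.ones(len(uv))]@V[:3,:3]
    c=-V[:3,:3].T@V[:3,3]
    return c+r*((z-c[2])/r[:,2])[:,None]
def cloud(d):
    K,V=d["camera_matrix"],d["view"]; v,u=np.mgrid[:400,:640]; D=d["depth"]
    p=np.stack([(u-K[0,2])/K[0,0]*D,-(v-K[1,2])/K[1,1]*D,-D],-1)
    return (p-V[:3,3])@V[:3,:3]
def hsv(d): return cv2.cvtColor(d["frame"],cv2.COLOR_BGR2HSV)
def mask(d,lo,hi,roi):
    m=cv2.inRange(hsv(d),np.array(lo),np.array(hi)); o=np.zeros_like(m); a,b,c,e=roi; o[b:e,a:c]=m[b:e,a:c]; return o
E
python3 - <<'E'
from vis import *
d=load("top0");P=cloud(d)
def rect(m,z,name):
    c=max(cv2.findContours(m,cv2.RETR_EXTERNAL,cv2.CHAIN_APPROX_NONE)[0],key=cv2.contourArea)
    w=cast(d,c[:,0,:],z)[:,:2]; r=cv2.minAreaRect((w*1000).astype(np.float32)); q=P[m>0]
    print(name,r,"z",np.percentile(q[:,2],[5,50,95]).round(4),"area",(m>0).sum())
rect(mask(d,(100,120,80),(125,255,255),(335,140,415,215)),.094,"cover")
rect(mask(d,(0,0,90),(180,60,255),(200,130,292,232)),.02,"tray")
m=mask(d,(3,90,50),(20,255,255),(210,150,260,210)); rect(m,.07,"wood")
q=P[m>0]; c=q.mean(0); u=np.linalg.svd(q-c)[2][0]; t=(q-c)@u; print(c,u,np.percentile(t,[1,99]),len(q))
for s in(1,50,99):print((c+u*np.percentile(t,s)).round(4))
rect(mask(d,(50,80,60),(80,255,255),(285,235,320,265)),.055,"jar")
rect(mask(d,(3,90,50),(20,255,255),(395,150,430,185)),.05,"bottle")
rect(mask(d,(0,0,100),(180,80,255),(325,145,350,176)),.06,"beaker")
v=[]
for n,(a,b) in dict(top=(200,125),).items():
    im=d["frame"][120:240,200:440]; cv2.imwrite("pics/topc.png",cv2.resize(im,None,fx=3.3,fy=3.3,interpolation=cv2.INTER_CUBIC))
s=load("side0");P2=cloud(s)
m=mask(s,(3,90,50),(20,255,255),(285,158,332,188)); q=P2[m>0]; c=q.mean(0); u=np.linalg.svd(q-c)[2][0]; t=(q-c)@u
for k in(1,50,99):print("side",(c+u*np.percentile(t,k)).round(4))
m=mask(s,(100,120,60),(125,255,255),(330,215,400,262));q=P2[m>0];print("side cover",q.mean(0),q.min(0),q.max(0))
im=s["frame"][140:290,260:430]; cv2.imwrite("pics/sidec.png",cv2.resize(im,None,fx=4,fy=4,interpolation=cv2.INTER_CUBIC))
E
```

```text
cover ((649.92919921875, -199.77737426757812), (129.8920135498047, 123.96148681640625), 83.80726623535156) z [0.0885 0.0938 0.0985] area 1985
tray ((646.854736328125, 171.7832794189453), (152.8390350341797, 242.97161865234375), 71.03728485107422) z [-0.0011  0.0047  0.0254] area 4127
wood ((629.643310546875, 216.14181518554688), (15.149835586547852, 100.49825286865234), 65.1141586303711) z [0.0564 0.0794 0.0971] area 192
[0.62837402 0.21556369 0.077868  ] [-0.86197448  0.29784773  0.41022765] [-0.05525991  0.04882591] 192
[0.676  0.1991 0.0552]
[0.6272 0.216  0.0784]
[0.5863 0.2301 0.0979]
jar ((445.5169982910156, 7.601866722106934), (44.83269500732422, 42.26116943359375), 1.0219545364379883) z [0.0242 0.0548 0.0603] area 220
bottle ((688.2926635742188, -311.165771484375), (43.231666564941406, 43.12370681762695), 0.9577388167381287) z [0.0042 0.0666 0.0771] area 144
beaker ((701.0065307617188, -95.66363525390625), (56.9834098815918, 54.116214752197266), 19.476646423339844) z [-0.      0.0148  0.0739] area 320
side [ 0.5047 -0.1994  0.3065]
side [0.6289 0.2097 0.0743]
side [ 0.6746  0.3602 -0.0111]
side cover [ 0.6494804  -0.20963785  0.09686003] [ 0.29649371 -0.90664304 -0.0010116 ] [ 0.78148622 -0.01302015  0.70795498]
```

View pics/topc.png

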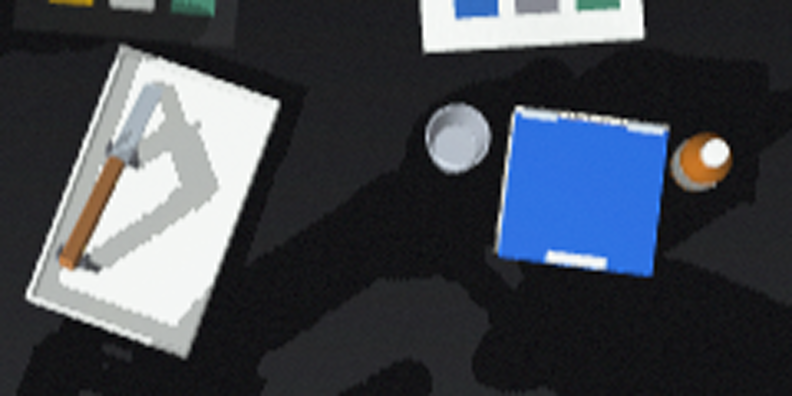

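View pics/sidec.png

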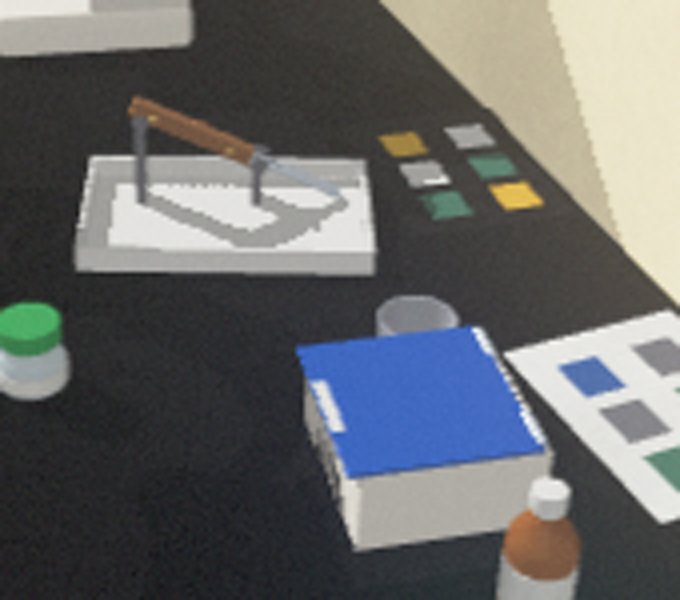

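```bash
cat > rob.py <<'E'
import numpy as np
from scipy.spatial.transform import Rotation as R
from bench import *
BO=np.array([.6564,-.2005,0]); BY=np.radians(-6.2)
TO=np.array([.6469,.1718,0]); TY=np.radians(-19.05)
def pose(p,yaw,phi,off=0,along=0):
    """TCP pose with spatula centre-line point p (world), blade pitched phi up; TCP is `off` ahead of p along tool z, p is `along` ahead of grip"""
    Rz=R.from_euler('z',yaw).as_matrix()
    sx=Rz@[np.cos(phi),0,np.sin(phi)]; sz=Rz@[-np.sin(phi),0,np.cos(phi)]; sy=Rz[:,1]
    q=R.from_matrix(np.c_[-sx,sy,-sz]).as_quat()
    return np.asarray(p)-along*sx-off*sz, np.r_[q[3],q[:3]]
def box(x,y,z): return BO+R.from_euler('z',BY).as_matrix()@[x,y,z]
def tray(x,y,z): return TO+R.from_euler('z',TY).as_matrix()@[x,y,z]
def tip(x,z,phi,y=0,dz=0,dphi=0): return pose(box(x,y,z+dz),BY,phi+dphi,.011,.125)
GRIP=tray(-.0219,.036,.063); PH=np.radians(-25)
def ft(n=4):
    f=[]
    for _ in range(n): hold(.03); f.append(np.r_[state()["ft_force"],state()["moment"]])
    return np.mean(f,0)
E
python3 - <<'E'
from rob import *
G=pose(GRIP,TY,PH,.011)
for n,(p,o) in dict(g=G,up=pose(GRIP+[0,0,.1],TY,PH,.011),pre=tip(-.09,.086,0),pry=tip(-.02,.098,.3),swing=tip(.0,.145,.2),open=tip(.06,.165,.0),open2=tip(.075,.165,-.1)).items():
    q=inverse_kinematics(p,o); print(n,p.round(3),None if q is None else np.round(q,2))
E
```

```text
g [0.634 0.214 0.053] [ 0.17  0.66  0.9   0.22  1.96 -1.02]
up [0.634 0.214 0.153] [ 0.17  0.63  0.76  0.24  2.13 -0.98]
pre [ 0.443 -0.177  0.075] [-0.45 -0.22  1.8  -0.    1.56 -1.91]
pry [ 0.521 -0.186  0.051] [-0.47 -0.26  1.91  0.11  1.21 -1.96]
swing [ 0.537 -0.188  0.109] [-0.43 -0.16  1.7   0.06  1.41 -1.9 ]
open [ 0.592 -0.193  0.154] [-0.37  0.15  1.3  -0.    1.69 -1.83]
open2 [ 0.606 -0.195  0.167] [-0.35  0.28  1.14 -0.02  1.82 -1.82]
```

```bash
python3 - <<'E'
from rob import *
import cv2
p,o=pose(GRIP,TY,PH,.011)
move_to(p+[0,0,.1],o); f0=ft(); move_l(p,.12); f1=ft(); close(); s=state(); print("gap",s["finger_gap"],s["finger_force"],"t",s["time"],f0.round(2),f1.round(2),ft().round(2))
move_l(p+[0,0,.14],.15); s=state(); print("lift",s["finger_gap"],s["finger_force"],s["time"],ft().round(2))
p2,o2=tip(-.11,.15,0); move_to(p2,o2); print(state()["time"],state()["ee_pos"]-p2,ft().round(2))
for n in("side","top"):
    d=get_image(n); np.savez(f"{n}1.npz",**{k:d[k] for k in("frame","depth","camera_matrix","view")})
    K,V=d["camera_matrix"],d["view"]; c=V[:3,:3]@box(-.11,0,.15)+V[:3,3]; u=int(K[0,0]*c[0]/-c[2]+K[0,2]);v=int(K[1,1]*-c[1]/-c[2]+K[1,2]); print(n,u,v)
    im=cv2.resize(d["frame"][max(v-60,0):v+60,max(u-80,0):u+80],None,fx=4,fy=4,interpolation=cv2.INTER_CUBIC); cv2.imwrite(f"pics/{n}1.png",im)
a=cv2.imread("pics/side1.png")
E
```

```text
gap 0.014036894335225553 30.000025033950806 t 4.4417 [ 0.06  0.06 -0.85 -0.05 -0.19  0.02] [-0.02 -0.16 -0.01 -0.05 -0.16  0.02] [-0.12 -0.28  0.22 -0.04 -0.19  0.  ]
lift 0.013824038912276642 29.999789893627167 5.6583 [ 0.46  0.25 -1.18 -0.06 -0.2   0.01]
7.4333 [0.0006616  0.00024958 0.00050681] [-0.15  0.02 -0.9   0.04  0.05  0.02]
side 322 225
top 374 215
```

View pics/side1.png

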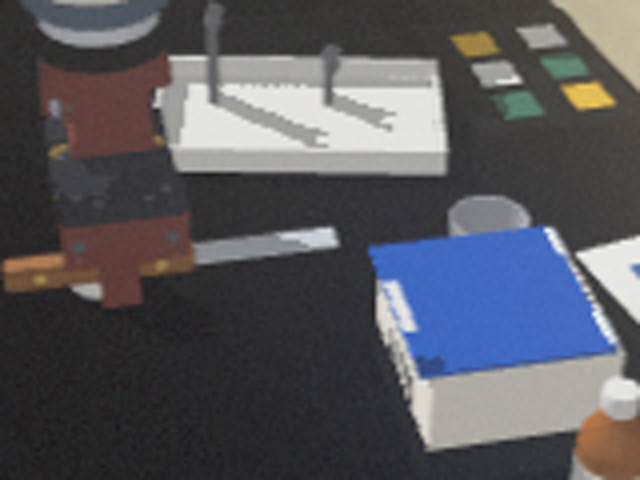

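```bash
python3 - <<'E'
from rob import *; from vis import *
Rb=R.from_euler('z',BY).as_matrix()
s=load("side1"); K,V=s["camera_matrix"],s["view"]
for uv in [(326.5,224.3),(326.5,226),(290,228.2)]:
    a=Rb.T@(cast(s,uv,0.)[0]-BO); b=Rb.T@(cast(s,uv,.2)[0]-BO); t=-a[1]/(b[1]-a[1]); print("side",uv,(a+t*(b-a)).round(4))
g=lambda p:(lambda c:(K[0,0]*c[0]/-c[2]+K[0,2],K[1,1]*c[1]/c[2]+K[1,2]))(V[:3,:3]@p+V[:3,3])
print("exp",g(box(-.11,0,.15)),g(box(-.195,0,.15)))
E
```

```text
side (326.5, 224.3) [-0.0997  0.      0.1506]
side (326.5, 226) [-0.0997  0.      0.1456]
side (290, 228.2) [-0.1879 -0.      0.1521]
exp (np.float64(322.31403744421823), np.float64(225.01411092411016)) (np.float64(287.0330487131877), np.float64(229.28878757456275))
```

View pics/top1.png

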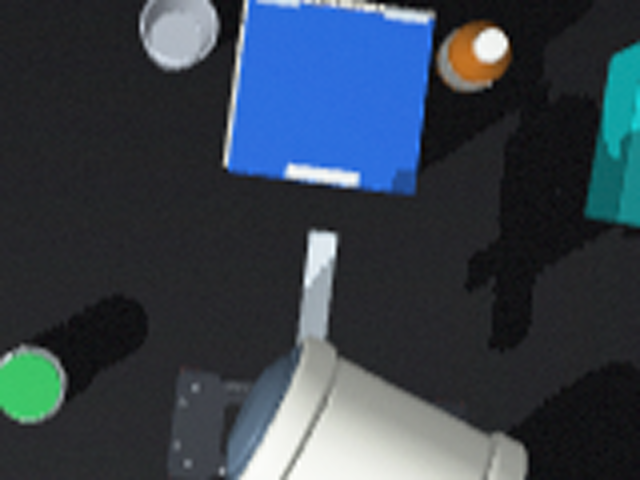

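```bash
sed -i 's/\.011,\.125)/.011,.131)/' rob.py; python3 - <<'E'
from rob import *
xb=R.from_euler('z',BY).as_matrix()[:,0]
p,o=tip(-.09,.070,0); move_l(p,.15,o)
p,o=tip(-.076,.070,0); move_l(p,.05); b=ft()
x=-.076
while x<-.045:
    x+=.0015; move_l(tip(x,.07,0)[0],.03); f=(ft(3)-b)[:3]@xb
    if f<-1.2: break
print("wall at cmd x",x,"f",f,state()["time"])
d=x+.060-.0005 # tip offset
move_l(tip(x-.0045,.07,0)[0],.05)
z0=.078; move_l(tip(x-.0045,z0,0)[0],.05); b=ft(); z=z0
while z<.098:
    z+=.001; move_l(tip(x-.0045,z,0)[0],.03); f=(ft(3)-b)
    if f[2]<-1.0: break
print("lip at cmd z",z,"f",f.round(2),state()["time"])
E
```

```text
wall at cmd x -0.05649999999999998 f -6.204079129057435 13.475
lip at cmd z 0.08800000000000001 f [ 0.6   0.24 -2.29  0.01  0.19 -0.02] 17.6667
```

```bash
sed -i 's/\.011,\.131)/.011,.1285)/; s/box(x,y,z+dz)/box(x,y,z-.0012+dz)/' rob.py; python3 - <<'E'
from rob import *
import cv2
def go(x,z,phi,v=.06):
    p,o=tip(x,z,phi); move_l(p,v,o)
go(-.064,.0858,0); go(-.018,.0858,0); b=ft(); print("in",b.round(2),state()["time"])
L=.042
for phi in np.radians([4,8,12,16,20,24]):
    n=.0014; go(-.060+L*np.cos(phi)-n*np.sin(phi),.082+L*np.sin(phi)+n*np.cos(phi),phi,.04); print(round(phi,2),(ft(2)-b).round(2),state()["finger_gap"].round(4))
print(state()["time"])
d=get_image("side"); cv2.imwrite("pics/side2.png",cv2.resize(d["frame"][150:290,250:430],None,fx=4,fy=4,interpolation=cv2.INTER_CUBIC))
E
```

```text
in [-0.02  0.09 -0.95  0.02  0.   -0.02] 18.9667Traceback (most recent call last):
  File "<stdin>", line 8, in <module>
AttributeError: 'float' object has no attribute 'round'
```

Insertion went in without force. Continue the prying.

```bash
python3 - <<'E'
from rob import *
import cv2
def go(x,z,phi,v=.06):
    p,o=tip(x,z,phi); move_l(p,v,o)
b=ft(); L=.042
for phi in np.radians([8,12,16,20,24]):
    n=.0014; go(-.060+L*np.cos(phi)-n*np.sin(phi),.082+L*np.sin(phi)+n*np.cos(phi),phi,.04); print(round(phi,2),(ft(2)-b).round(2))
print(state()["time"])
d=get_image("side"); cv2.imwrite("pics/side2.png",cv2.resize(d["frame"][150:290,250:430],None,fx=4,fy=4,interpolation=cv2.INTER_CUBIC))
E
```

```text
0.14 [-0.55  0.11 -0.53  0.01  0.13 -0.02]
0.21 [ 2.27  0.22  3.32 -0.02 -0.23  0.04]
0.28 [-1.6   0.44  2.13  0.04 -0.14  0.03]
0.35 [-0.78  0.46  0.37 -0.01  0.12  0.05]
0.42 [-0.53 -0.38 -0.03  0.    0.16  0.02]
21.3583
```

View pics/side2.png

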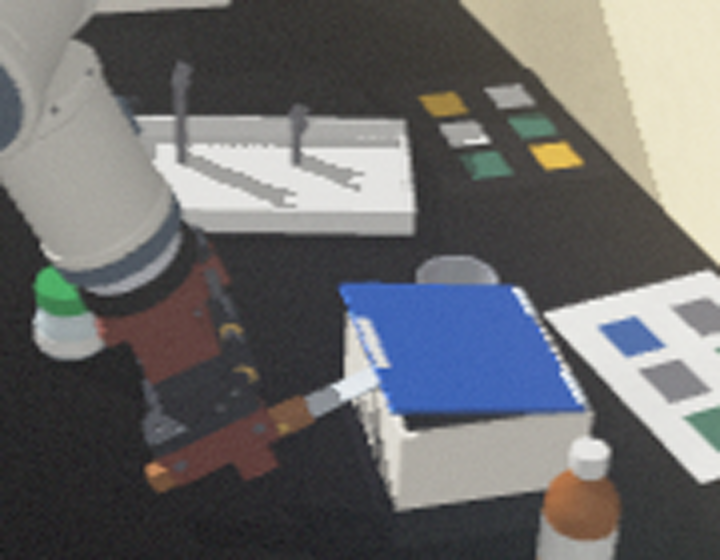

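```bash
python3 - <<'E'
from rob import *
import cv2
for i,th in enumerate(np.linspace(.2,1.75,9)):
    r=.073; k=.0033; phi=max(0,.42-.42*i/5)
    x=.055-r*np.cos(th)-k*np.sin(th); z=.092+r*np.sin(th)-k*np.cos(th)
    p,o=tip(x,z,phi); move_l(p,.05,o); print(round(th,2),state()["ft_force"].round(2),state()["time"])
d=get_image("side"); cv2.imwrite("pics/side3.png",cv2.resize(d["frame"][130:270,260:440],None,fx=4,fy=4,interpolation=cv2.INTER_CUBIC))
E
```

```text
0.2 [ 0.21  0.4  -1.46] 21.675
0.39 [ 0.94  0.01 -1.18] 22.2917
0.59 [ 0.6  -0.13 -1.47] 22.9
0.78 [-0.47 -0.16 -1.04] 23.5
0.98 [-0.34 -0.83 -0.62] 24.0833
1.17 [-0.03 -0.19 -1.38] 24.65
1.36 [ 0.02  1.13 -1.65] 25.0833
1.56 [-0.18  0.95 -0.52] 25.5167
1.75 [-0.03 -0.24 -0.8 ] 25.95
```

View pics/side3.png

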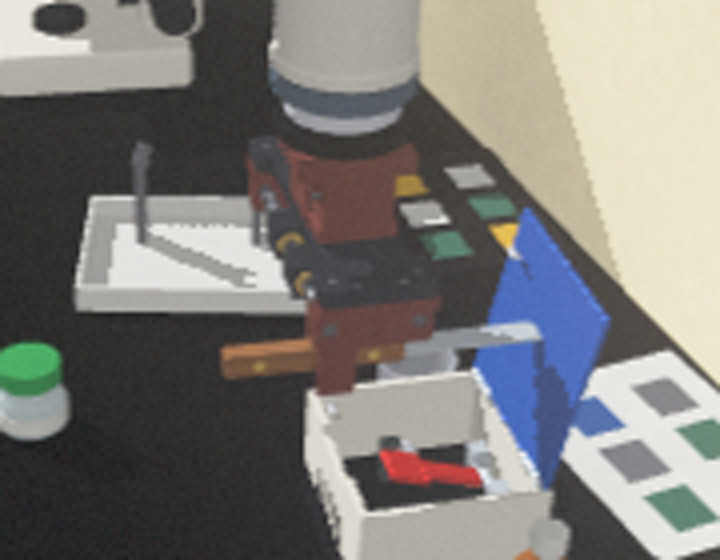

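```bash
python3 - <<'E'
from rob import *
import cv2
p,o=tip(.0735,.163,0); move_l(p,.05,o)
p,o=tip(-.03,.18,0); move_l(p,.2,o)
p,o=pose(GRIP,TY,PH,.011); move_to(p+[0,0,.14],o); print(state()["time"])
move_l(p+[0,0,.02],.15); b=ft(3)
for h in (.01,.005,.002,.0005): move_l(p+[0,0,h],.04); print(h,(ft(2)-b).round(2))
print(state()["time"])
d=get_image("side"); cv2.imwrite("pics/side4.png",cv2.resize(d["frame"][130:270,260:440],None,fx=4,fy=4,interpolation=cv2.INTER_CUBIC))
E
```

```text
28.55
0.01 [ 0.06 -0.64 -0.71  0.04 -0.05 -0.06]
0.005 [-0.06 -0.37 -0.41  0.03 -0.06 -0.02]
0.002 [ 0.58 -0.75 -0.14 -0.03  0.02 -0.  ]
0.0005 [ 0.67 -1.09  0.46  0.04 -0.12 -0.02]
31.0417
```

View pics/side4.png

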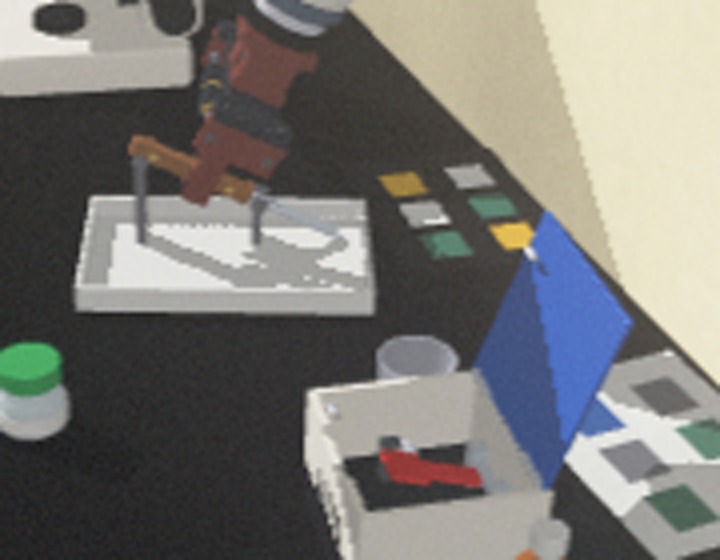

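```bash
python3 - <<'E'
from rob import *
import cv2
p,o=pose(GRIP,TY,PH,.011); move_l(p+[0,0,-.0008],.02); gripper_open(); hold(.2)
move_l(p+[0,0,.13],.15); close()
T=lambda z,x=-.013: pose(box(x,0,z),BY,.25,-.008)
q,o=T(.17); print(inverse_kinematics(q,o)); move_to(q,o); print(state()["time"])
move_l(T(.080)[0],.12); b=ft()
z=.080
while z>.0475:
    z-=.0025; move_l(T(z)[0],.05); f=(ft(2)-b); print(round(z,4),f[:3].round(1))
    if f[2]>14: break
print(state()["time"])
move_l(T(.19)[0],.15); print(state()["time"])
d=get_image("side"); cv2.imwrite("pics/side5.png",cv2.resize(d["frame"][130:270,260:440],None,fx=4,fy=4,interpolation=cv2.INTER_CUBIC))
E
```

```text
[-0.38581113  0.05776763  1.37775521  0.06823126  1.46551207 -1.84736614]
36.6417
0.0775 [-0.1  0.4  0.5]
0.075 [-0.5 -0.   0.2]
0.0725 [-0.1  0.1  0.2]
0.07 [-0.9  0.7  3.3]
0.0675 [-0.3 -0.5  2.4]
0.065 [-0.2 -0.2  0.4]
0.0625 [ 1.2  0.1 -0.5]
0.06 [-0.1  0.2  1.7]
0.0575 [0.9 0.7 1.1]
0.055 [0.6 0.5 1.6]
0.0525 [-3.   0.8  7.4]
0.05 [-7.1  1.9 12.6]
0.0475 [-11.5   3.3  19.1]
41.7917
42.8917
```

View pics/side5.png

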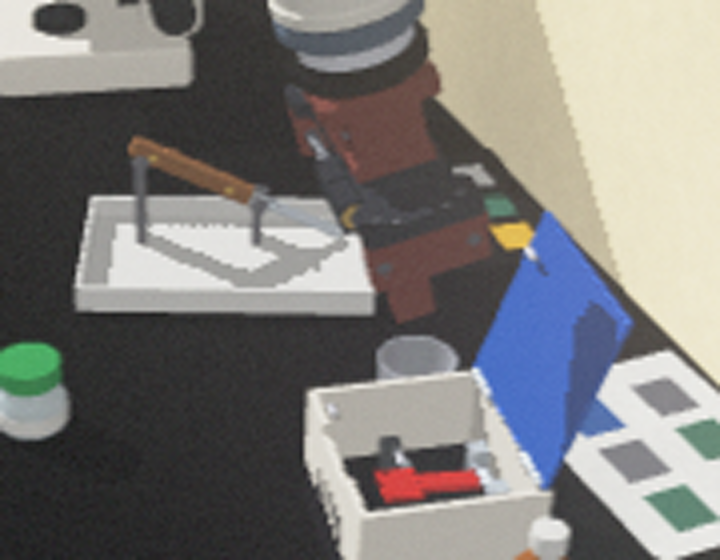

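The spatula is on its rest, the cover leans back past upright, and the red pad has dropped from (405,468) to (400,487) and stayed there. The arm is clear.

```bash
python3 -c "
from bench import *
hold(.5); print(job_done(), state()['time'])"
```

```text
the job is handed in; nothing more can be done
the job is handed in; nothing more can be done
```

The job is handed in: I levered the cover up and swung it open past upright with the blade, put the spatula back on its rest, then pressed the red lever down with the closed fingers. The last picture shows all three holding, but the hand-in call returned no verdict.

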